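# Steady the rocking stand and set the tumbler on it

### The arm

A 7-joint arm with a two-finger parallel gripper is mounted at the origin on the work surface. World frame = base frame: x ahead of the robot, y to its left, z up, the work surface at z = 0. Lengths are in m, angles in rad, forces in N, time in s.
With the tool pointing down it reaches from about 0.425 to 0.925 m from the base axis. Payload 6.8 kg.
Tool frame: the origin (TCP) lies at the very end of the fingers, on their centre line; the grasp point (between the pads) lies r.pinch_z behind it (r.pinch_z is the distance from the TCP to the grasp point, in m); z points along the fingers, y is the line along which they close (so a half turn about z gives the same grasp; the last joint's range is limited). The gripper opens to 85 mm and grips with 20 to 120 N. Pads are 22 mm wide; open, the fingers measure 114 mm over their backs; the gripper's body (76 mm by 85 mm) begins 54 mm behind the grasp point. The pads swing forward as they close: fully open they stand 13 mm farther back than shut.
Start: joints at [-1.439, 0.477, 0.022, 1.555, -0.011, 1.109, -0.083], TCP at [0.16, 0.656, 0.231] pointing down, gripper open.
Joint ranges: [-2.96, 2.96], [-0.34, 2.1], [-1.41, 1.46], [0.24, 2.44], [-1.37, 4.51], [0.17, 1.92], [-2.96, 2.96]. Speed limits (rad/s): [2.39, 2.39, 3.14, 3.14, 3.14, 3.14, 3.14].

### API

Orientations are given as a rotation vector (axis times angle).
In Python, from bench import status, grab_frame, camera_model, r gives the robot as it stands. The module is installed in compiled form; this text tells all that it offers.
- The arm moves only by the shell command python3 -m creep 'ROWS' [FORCE]. ROWS is text: rows parted by semicolons, each of 7 numbers parted by spaces: the turn, a rotation vector about the tool's x, y, z in rad, then the shift along the tool's x, y, z in mm, then the opening, from -1 (shut) to 1 (fully open). In form: rx ry rz tx ty tz fingers; .... A call has 1 to 10 rows; each row is the pose to reach, as a shift and turn from the pose commanded when the call began, along the tool's axes at that moment; what a row does not reach only later rows make up. A row lasts 1/8 s, in which the tool goes at most 62.5 mm and 10.7 degrees, less where a joint would pass 70% of its speed; a pose out of reach is approached as far as the arm can. A call with a gripper value outside its range is refused whole. The fingers move at their own pace and stop on an object; FORCE is the grip in N (left out, the last holds). Time passes only in rows, so rows that repeat a pose let the fingers close. It gives the time, the measured TCP pose, the force, the opening and the grip force at its end, in the units of the state.
- status.get_obs(): the state, without advancing time (a new reading comes with each control period).
- grab_frame(name): name is "side" or "top" or "wrist"; returns (picture, depth): 420x560x3 uint8, red, green, blue; 420x560 float32, m along the optical axis (not along the pixel's ray), 0 where there is no reading.
- camera_model(name): a dict with "K" (3x3 intrinsics, pixels), "D" ([k1, k2, p1, p2, k3] as OpenCV has them; the pictures are not rectified), "rvec" (rotation vector, rad) and "tvec" (3), from world to camera coordinates, as OpenCV has them. Camera axes: x right, y down, z forward; pixel columns grow to the right and rows downward; lengths in m; the calibration is good to about 2 mm. A picture is of the moment at which its call begins: read the wrist's pose just before it. camera_model takes no time and is no camera call; for the wrist camera it gives the pose at the moment of the call.
- r.hand_in(): hands the job in; it is judged then, once.
The state is a dict: "clock": time; "joints": joint angles; "qvel": joint speeds; "tau": joint torques, N m; "tcp_pos": TCP position; "orientation": TCP orientation; "contact_force": force on the tool from outside, world axes, zero at the start; "moment": the same for the moment, N m; "grip_width": finger opening in m; "gripper_force": force on a finger pad.
Only numpy, scipy, OpenCV 4.12 (cv2) and the standard library are available. Lean on these libraries where they do the work, as an engineer would, in place of code of your own. Each camera call takes 0.05 s, during which the arm holds its last target. There are 200 camera calls.

### The job

The small bamboo stand in the round drip tray rocks, because two opposite feet are perched on the tray's two raised drain covers. Turn it where it stands, never lifting it clear of the tray, until all four feet are down on the tray floor, and let go of it; then take the tumbler from its sloping rest and set it gently upright in the middle of the stand. Leave the pump bottle, peg pot and scoop alone.

Things in the scene. Friction and masses are not known exactly. Their poses are not given: they have to be found in the camera images.
- dish: Round white drip tray, fixed on the glass shelf (shelf top 70 mm up), 180 mm across, rim 12 mm high, level floor 4 mm thick. Origin: centre of underside, z up. Two raised steel drain covers on the floor lie opposite each other along its own +x and -x: each spans 42 to 78 mm from the centre along x, 26 mm either side of the x axis, top 6 mm above the floor.
- stand_centre (a point): Centre, half-way up, of the loose bamboo stand: square 62 x 62 mm top plate 8 mm thick, its upper face 35 mm above this point, on four splayed legs. Axes: z up through the top, x and y square to the plate's sides. Starts leaning about 6 degrees, rocking. With all feet on the tray floor this point is 39 mm above the tray's origin. Grip the plate across two opposite sides, from above.
- rest: Steel two-bar rest fixed on the shelf; holds the tumbler leaning 30 degrees from vertical, mouth towards the rest's own -x. Origin: on its underside, below the tumbler's base, z up. Bars (8 mm thick, 16 mm either side of the middle) lie under the tumbler's -x side, up to 70 mm along its length; the tumbler's sides, along the rest's y, are free.
- tumbler_centre (a point): Centre, half-way up, of the loose white ceramic tumbler, about 0.22 kg: a straight round cup 58 mm across and 95 mm tall, wall 4 mm. Its z axis runs from the base to the open mouth (47.5 mm from this point to either). It starts in the rest, leaning 30 degrees.
- stand: The same stand, about 0.3 kg; origin in the plane of its feet, midway between them, 35 mm below stand_centre. Four round feet (12 mm balls) lie on the plate's diagonals, 60 mm from the centre; two opposite ones start on the drain covers. With the plate's sides parallel and square to the tray's x axis, the feet are farthest from the covers.
- tumbler: The tumbler; origin at the centre of its underside.
- pump_bottle: Bystander: white pump-top bottle 70 mm across, 200 mm tall; origin at the centre of its underside. Leave alone.
- peg_pot: Bystander: green plastic pot with clothes pegs, 90 mm across, 100 mm tall; origin at the centre of its underside. Leave alone.
- scoop: Bystander: stainless scoop, cup 64 mm across and 45 mm tall with a 110 mm level handle towards its own -x, 46 mm up; origin at the centre of the cup's underside. Leave alone.
Mind the look-alikes: they are no part of the job. Of the things like the stand, leave any that is orange; of the rest the smaller one is meant. What is shaped like the tumbler but blue is not meant.

How it is judged:
On the way, in this order (a step that is already met when the one before it is completed fails the run):
1. the stand is level with all four feet on the tray floor, let go (z of stand_centre in the frame of dish below 0.041 m and angle between stand_centre's own z axis and vertical below 0.03 rad and contact force between the fingers and stand below 0.1 N), for 0.3 s.
2. the tumbler is lifted out of its rest (distance of tumbler_centre from where it was at the start of the episode above 0.05 m and contact force between tumbler and rest below 0.1 N), for 0.2 s.
At the end, for the whole second after the job is handed in: The stand is level (within 0.03 rad) with all four feet on the tray floor (within 2 mm), and the tumbler stands upright (within 0.06 rad), mouth up, on its top plate, within 15 mm of its middle; both at rest (z of stand_centre in the frame of dish below 0.041 m and angle between stand_centre's own z axis and vertical below 0.03 rad and angle between tumbler_centre's own z axis and vertical below 0.06 rad and horizontal distance between tumbler_centre and stand_centre below 0.015 m and z of tumbler_centre in the frame of stand_centre between 0.079 and 0.086 m and linear speed of each of tumbler, stand below 0.02 m/s); the robot touches nothing.
It fails at once if the stand is lifted clear of the tray (more than 22 mm above its steady height) (z of stand_centre in the frame of dish above 0.061 m).
It fails at once if the stand is pushed more than 35 mm off the tray's centre (horizontal distance between stand and dish above 0.035 m).
It fails at once if the tumbler is set down hard (over 60 N) on the stand (contact force between tumbler and stand above 60 N).
It fails at once if the pump bottle, peg pot or scoop is shifted more than 30 mm (distance of any of pump_bottle, peg_pot, scoop from where it was at the start of the episode above 0.03 m).
It also fails if it takes over 54 s, if anything falls off the work surface, if the arm or the gripper's body presses on something with over 40 N, if the wrist force passes 120 N, or if a joint passes its speed limit or range.

## Working session

There is one attempt and no reset: what is moved stays moved. The work goes in short steps, Python scripts to look and compute and a shell command to move; the robot and the scene stay as the last step left them, time stands still between calls to the robot, and variables do not carry over. Pictures are saved under pics/ and viewed, at most 12 in all, crops included, and the job is handed in when it is done.

```bash
mkdir -p pics; cat > h.py <<'E'
import numpy as np, cv2
from bench import status, grab_frame, camera_model, r
from scipy.spatial.transform import Rotation as R
def save(name,fn):
    m=camera_model(name); p,d=grab_frame(name); cv2.imwrite('pics/'+fn+'.png',p[:,:,::-1]); np.savez('pics/'+fn,p=p,d=d,**{k:np.array(v) for k,v in m.items()}); return p,d,m
def world(fn,uv,depth=None):
    f=np.load('pics/'+fn+'.npz'); uv=np.array(uv,float).reshape(-1,2)
    n=cv2.undistortPoints(uv[:,None],f['K'],f['D'])[:,0]
    z=np.array([f['d'][int(round(v)),int(round(u))] for u,v in uv]) if depth is None else depth
    c=np.c_[n,np.ones(len(n))]*np.reshape(z,(-1,1))
    return (c-f['tvec'].ravel())@cv2.Rodrigues(f['rvec'])[0]
def cloud(fn):
    f=np.load('pics/'+fn+'.npz'); d=f['d']; v,u=np.mgrid[:420,:560]
    return world(fn,np.c_[u.ravel(),v.ravel()],d.ravel()).reshape(420,560,3)
def tri(obs):  # [(fn,(u,v)),...]
    A=np.zeros((3,3));b=np.zeros(3)
    for fn,uv in obs:
        o=world(fn,[uv],[0.])[0]; q=world(fn,[uv],[1.])[0]-o; q/=np.linalg.norm(q); P=np.eye(3)-np.outer(q,q); A+=P;b+=P@o
    return np.linalg.solve(A,b)
E
python3 - <<'E'
from h import *
o=status.get_obs(); print(o); print(r.pinch_z)
save('top','t0'); save('side','s0')
a=cv2.imread('pics/t0.png');b=cv2.imread('pics/s0.png')
for n in('top','side'):
    m=camera_model(n); print(-cv2.Rodrigues(np.array(m['rvec']))[0].T@np.array(m['tvec']).ravel())
E
```

```text
{'clock': 0.0, 'joints': array([-1.43909923,  0.47783174,  0.02234688,  1.55646323, -0.01150425,
        1.10931089, -0.08308676]), 'qvel': array([ 0.00089407, -0.0005378 , -0.00158829, -0.00157343, -0.0006817 ,
       -0.00120586, -0.00079274]), 'tau': array([-1.02700033e-03, -5.96469247e+01,  1.60768826e+00, -2.81187898e+01,
        1.25436665e-02,  9.54607793e-03,  7.36008758e-06]), 'tcp_pos': array([0.16019143, 0.6550939 , 0.23029968]), 'orientation': array([-3.75718957e-01, -3.11895787e+00,  2.95775593e-03]), 'contact_force': array([-0.59612237, -0.04271973, -0.11820665]), 'moment': array([-0.04462799, -0.04444808,  0.02760286]), 'gripper_force': 0.0, 'grip_width': 0.08556321362781488}
0.0187
[ 0.44645118 -0.09263033  1.32730023]
[0.45664277 0.67104802 0.89584114]
```

View pics/t0.png

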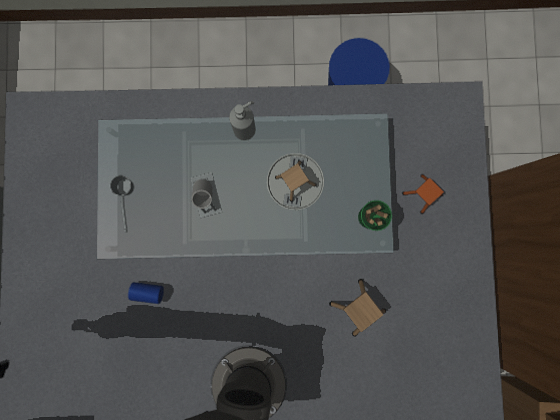

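View pics/s0.png

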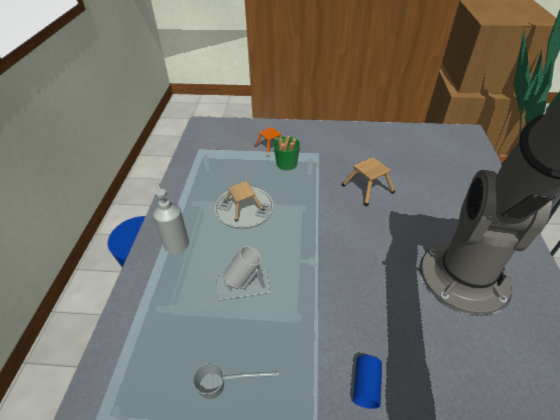

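The top view shows the pale stand in the tray at (296,181), the white tumbler on its rest at (203,194), the pump bottle at (241,120), the peg pot at (375,215) and the scoop at (122,186). The stand look-alikes are the large bamboo stool at (362,312) and the orange one at (430,190). The blue tumbler look-alike is at (146,292). The stand meant is the small bamboo one in the tray, and the tumbler meant is the white one. I'll confirm both in an enlarged crop.

```bash
python3 - <<'E'
from h import *
for n,uv in dict(base=(248,385),stand=(295,180),dishL=(268,181),dishR=(323,181),dishT=(296,154),dishB=(296,208),tumb=(203,194),pump=(241,120),pot=(375,215),scoop=(122,186),big=(362,312),shelf=(150,160)).items(): print(n,world('t0',[uv])[0].round(3))
a=cv2.imread('pics/t0.png'); c=[cv2.resize(a[y:y+70,x:x+70],(400,400),interpolation=cv2.INTER_CUBIC) for x,y in((170,160),(261,146))]
c2=cv2.imread('pics/s0.png'); c.append(0)
d=[cv2.resize(c2[y:y+80,x:x+80],(400,400),interpolation=cv2.INTER_CUBIC) for x,y in((205,235),(204,160))]
cv2.imwrite('pics/c0.png',cv2.resize(np.vstack([np.hstack(c[:2]),np.hstack(d)]),(600,600)))
E
```

```text
base [ 0.067 -0.013  0.209]
stand [ 0.63  -0.158  0.148]
dishL [ 0.64  -0.078  0.079]
dishR [ 0.636 -0.249  0.078]
dishT [ 0.722 -0.167  0.083]
dishB [ 0.554 -0.163  0.071]
tumb [0.601 0.122 0.1  ]
pump [ 0.793 -0.007  0.215]
pot [ 0.526 -0.407  0.075]
scoop [0.635 0.379 0.077]
big [ 0.234 -0.351  0.098]
shelf [0.717 0.295 0.066]
```

View pics/c0.png

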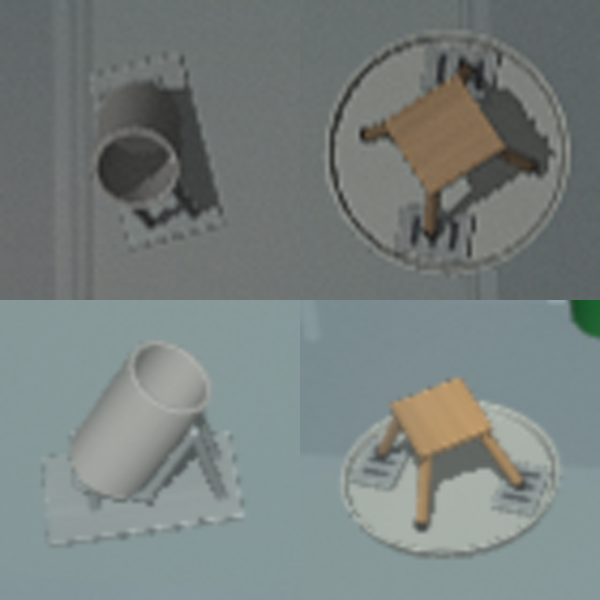

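The crop confirms it: the stand in the tray has two feet on the covers, and the white tumbler lies with its mouth towards the robot. Next I'll get estimates from depth and the tool shift needed to look from above the stand.

```bash
cat >> h.py <<'E'
def plate(fn,c=(.632,-.16)):
    p=np.load('pics/'+fn+'.npz')['p'].astype(float); w=cloud(fn)
    m=(np.hypot(w[...,0]-c[0],w[...,1]-c[1])<.06)&(w[...,2]>.134)&(w[...,2]<.165)&(p[...,0]>p[...,2]*1.25)
    q=w[m]; A=np.c_[q[:,:2],np.ones(len(q))]; s=np.linalg.lstsq(A,q[:,2],rcond=None)[0]
    k=abs(A@s-q[:,2])<.004; q=q[k]; s=np.linalg.lstsq(A[k],q[:,2],rcond=None)[0]
    n=np.array([-s[0],-s[1],1]); n/=np.linalg.norm(n)
    rect=cv2.minAreaRect((q[:,:2]*1000).astype(np.float32))
    return len(q),np.r_[rect[0],1e3*(s@[rect[0][0]/1e3,rect[0][1]/1e3,1])].round(1),np.round(rect[1],1),round(rect[2],1),n.round(3)
def dish(fn,c=(.638,-.164)):
    w=cloud(fn); rr=np.hypot(w[...,0]-c[0],w[...,1]-c[1])
    m=(rr<.105)&(w[...,2]>.0785)&(w[...,2]<.087)&(rr>.08)
    h=cv2.fitEllipse((w[m][:,:2]*1000).astype(np.float32)); return m.sum(),h
def go(pos,Rt):  # tool-frame shift to target
    o=status.get_obs(); R0=R.from_rotvec(o['orientation']); d=R0.inv().apply(np.array(pos)-o['tcp_pos'])*1000
    print('turn',(R0.inv()*Rt).as_rotvec().round(3),'shift',d.round(1))
def tool(yaw,zdir=(0,0,-1)):  # tool y at world yaw (deg), z along zdir
    z=np.array(zdir,float);z/=np.linalg.norm(z);y=np.array([np.cos(np.radians(yaw)),np.sin(np.radians(yaw)),0]);y-=z*(y@z);y/=np.linalg.norm(y)
    return R.from_matrix(np.c_[np.cross(y,z),y,z])
E
python3 - <<'E'
from h import *
for f in('t0','s0'): print(plate(f),dish(f))
o=status.get_obs();R0=R.from_rotvec(o['orientation']);print(R0.as_matrix().round(3))
go([.60,-.16,.33],R0); go([.60,-.16,.33],tool(90))
m=camera_model('wrist'); Rc=cv2.Rodrigues(np.array(m['rvec']))[0]; c=-Rc.T@np.array(m['tvec']).ravel(); print('cam in tool',R0.inv().apply(c-o['tcp_pos']),'camz',R0.inv().apply(Rc[2]))
E
```

```text
(386, array([ 638.1, -156.3,  149.5]), array([60.6, 61.3]), 32.0, array([0.016, 0.081, 0.997])) (np.int64(252), ((636.0776977539062, -162.0437469482422), (172.37191772460938, 173.12997436523438), 172.35479736328125))
(336, array([ 638.8, -153.3,  149.1]), array([62.6, 62.5]), 32.6, array([0.011, 0.102, 0.995])) (np.int64(189), ((636.91064453125, -159.57424926757812), (172.74842834472656, 175.6441650390625), 178.79322814941406))
[[-0.971  0.237 -0.   ]
 [ 0.237  0.971 -0.002]
 [-0.    -0.002 -1.   ]]
turn [0. 0. 0.] shift [-620.8 -687.6  -98.4]
turn [-0.002 -0.    -0.24 ] shift [-620.8 -687.6  -98.4]
cam in tool [ 6.83028284e-02  3.24501817e-05 -1.43094712e-01] camz [-2.62256638e-01  3.37249607e-04  9.64998105e-01]
```

```bash
python3 -c "
from h import *
go([.638,-.158,.31],tool(32))"
```

```text
turn [-0.001  0.001  0.773] shift [-657.2 -676.6  -78.4]
```

```bash
P="x"; python3 -m creep '0 0 0.1 -44 -45 -40 1;0 0 0.2 -88 -90 -78 1;0 0 0.3 -132 -135 -78 1;0 0 0.4 -176 -180 -78 1;0 0 0.5 -220 -225 -78 1;0 0 0.6 -264 -270 -78 1;0 0 0.7 -308 -315 -78 1;0 0 0.773 -352 -360 -78 1;0 0 0.773 -396 -406 -78 1;0 0 0.773 -440 -450 -78 1'; python3 -c "
from h import *
print(status.get_obs()['joints'].round(2)); go([.638,-.158,.31],tool(32))"
```

```text
clock: 1.35
tcp_pos: [0.469, 0.1327, 0.3093]
orientation: [-1.523, -2.747, -0.001]
contact_force: [0.7, -0.2, 0.5]
grip_width: 0.0855
gripper_force: 0.0
[-0.87  0.08  0.5   1.92 -0.04  1.15  0.21]
turn [ 0. -0. -0.] shift [-336.1  -10.6   -0.8]
```

```bash
python3 -m creep '0 0 0 -60 -2 -1 1;0 0 0 -120 -4 -1 1;0 0 0 -180 -6 -1 1;0 0 0 -240 -8 -1 1;0 0 0 -300 -10 -1 1;0 0 0 -336 -11 -1 1;0 0 0 -336 -11 -1 1;0 0 0 -336 -11 -1 1'; python3 -c "
from h import *
print(status.get_obs()['joints'].round(2)); go([.638,-.158,.31],tool(32)); save('wrist','w1'); print(plate('w1'),dish('w1'))"
```

```text
clock: 2.35
tcp_pos: [0.6368, -0.1553, 0.3097]
orientation: [-1.522, -2.746, -0.0]
contact_force: [0.4, 0.0, 0.3]
grip_width: 0.0855
gripper_force: 0.0
[-0.32  0.45  0.67  1.54 -0.28  1.25  0.95]
turn [-0.001 -0.001  0.   ] shift [-3.  -0.4 -0.3]
(4635, array([ 637.4, -154.5,  149.9]), array([61.5, 61.2]), 31.1, array([0.024, 0.096, 0.995])) (np.int64(2660), ((635.8179321289062, -160.43202209472656), (172.02403259277344, 174.31707763671875), 171.5779266357422))
```

View pics/w1.png

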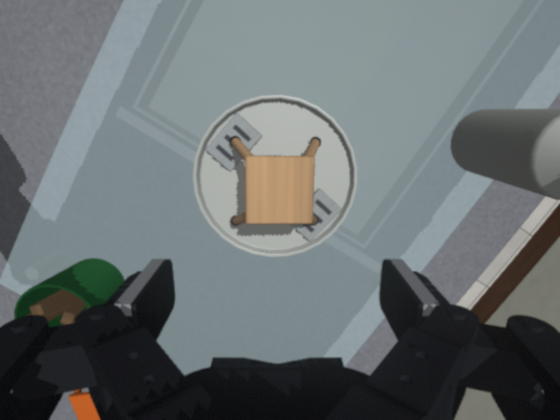

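```bash
python3 - <<'E'
from h import *
w=cloud('w1');c=np.array([.6362,-.1605]);rr=np.hypot(w[...,0]-c[0],w[...,1]-c[1])
P=world('w1',[(239,113),(206,151),(262,131),(321,188),(341,209)]);print((P*1000).round(1))
d=(P[0]-P[1])[:2];print('long',np.degrees(np.arctan2(d[1],d[0])));d=(P[2]-P[0])[:2];print('short',np.degrees(np.arctan2(d[1],d[0])));d=(P[4]-P[3])[:2];print('short2',np.degrees(np.arctan2(d[1],d[0])))
z=w[...,2];m=(rr<.08)&(rr>.043)
print(np.histogram(z[m],bins=np.arange(.068,.09,.002)))
k=m&(z>.0775)&(z<.084)
for s in(1,-1):
    q=w[k&(s*(w[...,0]-c[0])>.02)][:,:2]*1000
    print(len(q),np.median(q,0),cv2.minAreaRect(q.astype(np.float32)))
f=np.load('pics/w1.npz')['p'][:,:,::-1][80:270,180:370]
cv2.imwrite('pics/c1.png',cv2.resize(np.hstack([f,np.repeat((k*255).astype(np.uint8)[80:270,180:370,None],3,2)]),(800,400),interpolation=cv2.INTER_CUBIC))
E
```

```text
[[ 565.8 -120.2   73.7]
 [ 555.7 -173.7   74.3]
 [ 596.3 -123.3   73.8]
 [ 684.6 -141.4   74.5]
 [ 717.3 -149.4   74.9]]
long 79.36442600755196
short -5.71935194026131
short2 -13.80142576657093
(array([   0,    2, 1933, 5412,  213,  598, 1715,   80,   16,   16]), array([0.068, 0.07 , 0.072, 0.074, 0.076, 0.078, 0.08 , 0.082, 0.084,
       0.086, 0.088]))
967 [ 699.36097626 -164.46857751] ((694.6372680664062, -171.23324584960938), (51.90831756591797, 36.34388732910156), 79.76480102539062)
1410 [ 574.80095423 -148.39117734] ((573.4419555664062, -164.8579559326172), (82.81405639648438, 36.18128204345703), 79.5732192993164)
```

View pics/c1.png

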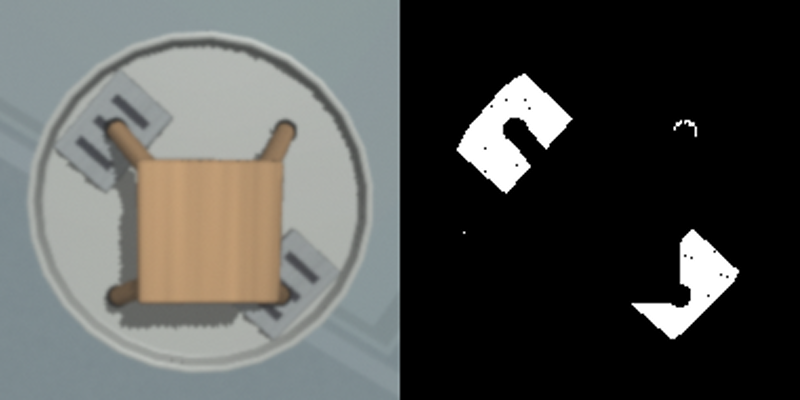

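```bash
python3 -c "
from h import *
T=tool(31.5,(-.02,-.095,-.995)); z=T.as_matrix()[:,2]; mid=np.array([.6375,-.1552,.1457])
go(mid+z*(.0187-.06),T); go(mid+z*.0225,T)"
```

```text
turn [ 0.067 -0.072  0.012] shift [  1.9   3.1 123.1]
turn [ 0.067 -0.072  0.012] shift [ -2.7  -1.2 186.6]
```

```bash
python3 -m creep '0.067 -0.072 0.012 2 3 60 1;0.067 -0.072 0.012 2 3 123 1;0.067 -0.072 0.012 2 3 123 1;0.067 -0.072 0.012 0 1 155 1;0.067 -0.072 0.012 -2.7 -1.2 186.6 1;0.067 -0.072 0.012 -2.7 -1.2 186.6 1;0.067 -0.072 0.012 -2.7 -1.2 186.6 1' 25; python3 -c "
from h import *
T=tool(31.5,(-.02,-.095,-.995)); z=T.as_matrix()[:,2]; mid=np.array([.6375,-.1552,.1457])
go(mid+z*.0225,T)
save('wrist','w2')"
```

```text
clock: 3.28
tcp_pos: [0.6391, -0.1596, 0.1267]
orientation: [1.522, 2.706, -0.143]
contact_force: [-0.1, 0.3, 0.1]
grip_width: 0.0854
gripper_force: 0.0
turn [ 0.003  0.004 -0.002] shift [ 3.2 -0.4  3.2]
```

View pics/w2.png

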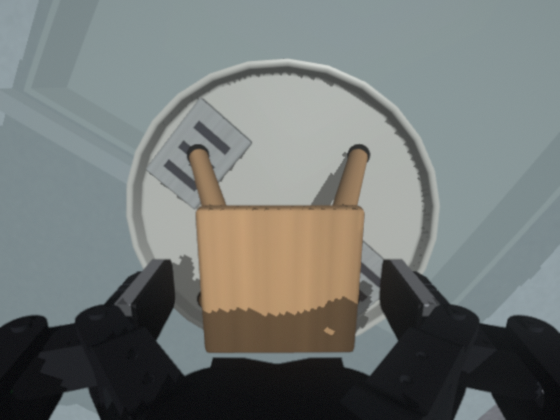

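The plate (columns 197–363) sits centred between the fingertips (175 and 382). I'll close the fingers on it.

```bash
python3 -m creep '0 0 0 1 0 1 0;0 0 0 1 0 1 -0.2;0 0 0 1 0 1 -0.4;0 0 0 1 0 1 -0.4;0 0 0 1 0 1 -0.4;0 0 0 1 0 1 -0.4' 30; python3 -c "
from h import *
T=tool(-10.3); z=np.array([0,0,-1]); 
o=status.get_obs(); R0=R.from_rotvec(o['orientation']); mid=np.array([.6375,-.1552,.1457]); off=R0.inv().apply(mid-o['tcp_pos']); print('plate in tool',off*1000)
off[0]=off[0]; 
for zz in(.148,.1405): go(np.array([.6358,-.1604,zz])-T.apply(off),T)"
```

```text
clock: 4.08
tcp_pos: [0.6377, -0.1584, 0.124]
orientation: [1.523, 2.708, -0.144]
contact_force: [-1.5, 1.0, 5.6]
grip_width: 0.0614
gripper_force: 31.1
plate in tool [  1.23496812   0.11272734 -21.87186196]
turn [-0.036  0.093  0.725] shift [-1.7 -3.7 -1.7]
turn [-0.036  0.093  0.725] shift [-1.2 -3.2  5.7]
```

```bash
python3 -m creep '0 0 0 0 0 -2 -0.4;-0.01 0.02 0.12 0 -1 -2 -0.4;-0.02 0.04 0.25 -1 -2 -2 -0.4;-0.03 0.06 0.38 -1 -3 -2 -0.4;-0.036 0.08 0.51 -1.5 -3.5 -2 -0.4;-0.036 0.093 0.63 -1.7 -3.7 -2 -0.4;-0.036 0.093 0.725 -1.7 -3.7 -2 -0.4;-0.036 0.093 0.725 -1.7 -3.7 -2 -0.4;-0.036 0.093 0.725 -1.7 -3.7 -2 -0.4' 40; python3 -c "
from h import *
T=tool(-10.3); off=np.array([1.2,.1,-21.9])/1000
for zz in(.148,.1405): go(np.array([.6358,-.1604,zz])-T.apply(off),T)"
```

```text
clock: 5.2
tcp_pos: [0.6345, -0.1613, 0.1247]
orientation: [-2.409, -2.015, 0.003]
contact_force: [-1.2, 0.6, -2.9]
grip_width: 0.0613
gripper_force: 44.1
turn [-0.002  0.001  0.002] shift [-0.1  1.  -1.4]
turn [-0.002  0.001  0.002] shift [-0.1  1.   6.1]
```

```bash
python3 -m creep '0 0 0 0 1 2 -0.4;0 0 0 0 1 4 -0.4;0 0 0 0 1 6 -0.4;0 0 0 0 1 6.5 -0.4;0 0 0 0 1 6.5 -0.4'; python3 -c "
from h import *
save('wrist','w3');w=cloud('w3')"
```

```text
clock: 5.82
tcp_pos: [0.6359, -0.1615, 0.1188]
orientation: [-2.411, -2.013, 0.001]
contact_force: [-0.5, 3.0, 1.8]
grip_width: 0.0611
gripper_force: 44.5
```

View pics/w3.png

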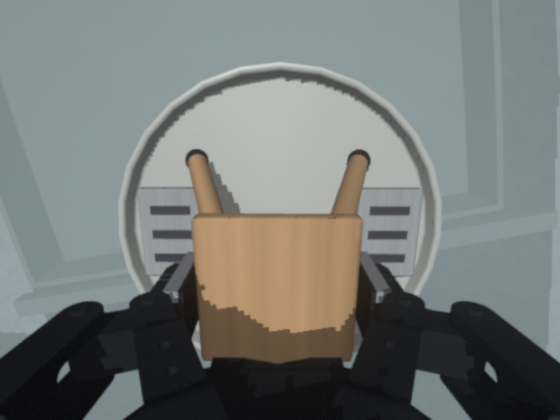

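The feet at (196,158) and (358,158) are clear of both covers, square to the tray, with the force showing floor contact. I'll release and rise.

```bash
python3 -m creep '0 0 0 0 0 0 0.5;0 0 0 0 0 0 1;0 0 0 0 0 0 1;0 0 0 0 0 0 1;0 0 0 0 0 -30 1;0 0 0 0 0 -90 1;0 0 0 0 0 -150 1;0 0 0 0 0 -190 1;0 0 0 0 0 -190 1;0 0 0 0 0 -190 1'; python3 - <<'E'
from h import *
from scipy.optimize import least_squares
save('wrist','w4');print(plate('w4'),dish('w4'))
# tumbler cylinder outer fit from t0 + s0
qs=[]
for f in('t0','s0'):
    w=cloud(f);p=np.load(f'pics/{f}.npz')['p'].astype(int)
    m=(np.hypot(w[...,0]-.61,w[...,1]-.122)<.09)&(w[...,2]>.095)&(w[...,2]<.2); qs.append(w[m]);print(f,m.sum(),w[m].min(0),w[m].max(0))
    print(np.c_[w[m][np.argsort(-w[m][:,2])[:3]]].round(3))
E
```

```text
clock: 7.12
tcp_pos: [0.6356, -0.1613, 0.3077]
orientation: [-2.41, -2.012, 0.003]
contact_force: [-0.3, -0.3, -0.4]
grip_width: 0.0854
gripper_force: 0.0
(4512, array([ 634.5, -161.2,  144.4]), array([61.5, 61.5]), 79.8, array([0.004, 0.002, 1.   ])) (np.int64(2733), ((635.896484375, -160.26303100585938), (172.20684814453125, 174.28890991210938), 168.0257110595703))
t0 528 [0.54579579 0.08392037 0.09585095] [0.64497934 0.1474203  0.19973616]
[[0.6   0.102 0.2  ]
 [0.595 0.127 0.2  ]
 [0.594 0.099 0.2  ]]
s0 1115 [0.54686324 0.08479975 0.09530873] [0.64491356 0.15340522 0.19998515]
[[0.6   0.11  0.2  ]
 [0.59  0.132 0.2  ]
 [0.597 0.115 0.2  ]]
```

The stand is level: normal (0.004, 0.002, 1), top at 144.4 mm, centre (634.5, −161.2). Next I'll fit the tumbler's cylinder.

```bash
cat >> h.py <<'E'
from scipy.optimize import least_squares
def tumb(fns,lo=.105):
    q=[]
    for f in fns:
        w=cloud(f); p=np.load('pics/'+f+'.npz')['p'].astype(int)
        m=(np.hypot(w[...,0]-.60,w[...,1]-.122)<.095)&(w[...,2]>lo)&(w[...,2]<.24); q.append(w[m])
    q=np.vstack(q)
    def ax(t): return np.array([np.sin(t[3])*np.cos(t[2]),np.sin(t[3])*np.sin(t[2]),np.cos(t[3])])
    def res(t):
        a=ax(t); v=q-np.array([t[0],t[1],.15]); rad=np.linalg.norm(v-np.outer(v@a,a),axis=1)
        e=np.where(abs(rad-.029)<abs(rad-.025),rad-.029,rad-.025)
        return e
    s=least_squares(res,[.60,.12,np.radians(190),.52],loss='soft_l1',f_scale=.0015); t=s.x; a=ax(t); c=np.array([t[0],t[1],.15])
    v=q-c; k=abs(res(t))<.003; h=v[k]@a
    print('n',k.sum(),len(q),'az',np.degrees(t[2]).round(1),'tilt',np.degrees(t[3]).round(1),'ext',np.percentile(h,[0,.5,1,50,99,99.5,100]).round(4))
    top=np.percentile(h,99.5); ctr=c+a*(top-.0475); print('rimc',(c+a*top).round(4),'centre',ctr.round(4)); return ctr,a
E
python3 - <<'E'
from h import *
tumb(['t0']);tumb(['s0']);c,a=tumb(['t0','s0'])
print(c-a*.0475)
T=tool(np.degrees(np.arctan2(a[1],a[0]))+90,-a)
go(c+a*.17,T); print(c+a*.17,status.get_obs()['joints'].round(2))
E
```

```text
n 471 508 az 193.5 tilt 31.9 ext [-0.054  -0.051  -0.0499  0.0124  0.05    0.0512  0.0524]
rimc [0.5732 0.1121 0.1934] centre [0.5976 0.1179 0.1531]
n 1033 1095 az 194.1 tilt 29.4 ext [-0.0545 -0.0532 -0.0519  0.0113  0.0444  0.0451  0.0457]
rimc [0.5723 0.1163 0.1893] centre [0.5949 0.122  0.1479]
n 1478 1603 az 193.1 tilt 29.7 ext [-0.0555 -0.0524 -0.0515  0.0116  0.0462  0.0473  0.0508]
rimc [0.5727 0.1126 0.1911] centre [0.5956 0.1179 0.1498]
[0.61850007 0.12329039 0.10852842]
turn [-0.303  0.46   1.134] shift [ 234.1 -166.2   10. ]
[0.51360297 0.09883198 0.29748513] [-0.43  0.5   0.87  1.55 -0.39  1.27  0.31]
```

```bash
python3 -m creep '-0.04 0.06 0.15 40 -28 0 1;-0.08 0.12 0.3 80 -56 0 1;-0.12 0.18 0.45 120 -84 0 1;-0.16 0.24 0.6 160 -112 2 1;-0.2 0.3 0.75 190 -134 4 1;-0.24 0.36 0.9 215 -152 6 1;-0.27 0.42 1.03 234 -166 10 1;-0.303 0.46 1.134 234 -166 10 1;-0.303 0.46 1.134 234 -166 10 1;-0.303 0.46 1.134 234 -166 10 1'; python3 - <<'E'
from h import *
save('wrist','w5'); c,a=tumb(['w5'])
T=tool(np.degrees(np.arctan2(a[1],a[0]))+90,-a)
print(status.get_obs()['joints'].round(2));go(c+a*.17,T);
E
```

```text
clock: 8.43
tcp_pos: [0.5123, 0.0986, 0.2965]
orientation: [-2.963, -0.342, -0.784]
contact_force: [-0.4, 0.2, 0.1]
grip_width: 0.0855
gripper_force: 0.0
n 3274 4430 az 193.8 tilt 39.3 ext [-0.054  -0.0489 -0.0403  0.0298  0.0526  0.0528  0.0538]
rimc [0.568  0.1122 0.1909] centre [0.5973 0.1194 0.1541]
[-1.05 -0.18  0.64  2.24  0.36  0.56 -1.99]
turn [ 0.007  0.169 -0.008] shift [-23.2  -0.1  -0.6]
```

View pics/w5.png

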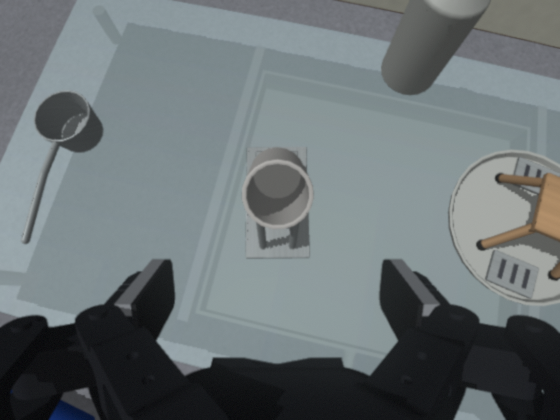

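```bash
python3 - <<'E'
from h import *
tumb(['w5'],.13);tumb(['t0','s0'],.13); tumb(['t0','s0','w5'],.13)
az=np.radians(193.6);a=np.array([np.sin(np.pi/6)*np.cos(az),np.sin(np.pi/6)*np.sin(az),np.cos(np.pi/6)])
w=cloud('w5');m=(np.hypot(w[...,0]-.575,w[...,1]-.114)<.05)
q=w[m]; h=q@a; n,e=np.histogram(h,bins=np.arange(-.3,.0,.002)+.0); 
top=np.percentile(h[(h<np.max(h))],99.9); k=h>top-.005
x=q[k]; print(k.sum(),'rim mean',x.mean(0), 'h',top)
u=np.array([-np.sin(az),np.cos(az),0]); v=np.cross(a,u)
e=cv2.fitEllipse(np.c_[x@u,x@v].astype(np.float32)*1000); print(e); print('rim centre',u*e[0][0]+v*e[0][1]+a*1000*(x@a).mean())
E
```

```text
n 2778 2894 az 194.1 tilt 30.9 ext [-0.037  -0.0333 -0.0301  0.0352  0.0484  0.0485  0.0496]
rimc [0.5749 0.1144 0.1916] centre [0.5986 0.1203 0.1509]
n 1252 1295 az 194.7 tilt 32.9 ext [-0.0391 -0.0371 -0.036   0.0195  0.0478  0.0491  0.0509]
rimc [0.5717 0.1121 0.1912] centre [0.5967 0.1186 0.1513]
n 4028 4189 az 193.6 tilt 31.0 ext [-0.0373 -0.0342 -0.0319  0.0297  0.0484  0.0486  0.0525]
rimc [0.575  0.1139 0.1917] centre [0.5987 0.1197 0.151 ]
1102 rim mean [0.57392108 0.11350905 0.18875796] h -0.1269792435415168
((24.528736114501953, 600.111328125), (53.47318649291992, 53.5406494140625), 124.71354675292969)
rim centre [573.4969429  113.5071745  188.51969103]
```

```bash
python3 - <<'E'
from h import *
az=np.radians(193.6);a=np.array([np.sin(np.pi/6)*np.cos(az),np.sin(np.pi/6)*np.sin(az),np.cos(np.pi/6)])
T=tool(np.degrees(az)+90,-a); c=np.array([.5745,.1137,.191])
go(c+a*.02,T);go(c-a*.056,T)
E
```

```text
turn [ 0.005  0.006 -0.006] shift [  3.1  -0.9 103.3]
turn [ 0.005  0.006 -0.006] shift [  3.6  -1.3 179.3]
```

```bash
python3 -m creep '0 0 0 3 -1 50 1;0 0 0 3 -1 100 1;0 0 0 3 -1 130 1;0 0 0 3 -1 155 1;0 0 0 3 -1 179 1;0 0 0 3 -1 179 1;0 0 0 3 -1 179 1'; python3 - <<'E'
from h import *
az=np.radians(193.6);a=np.array([np.sin(np.pi/6)*np.cos(az),np.sin(np.pi/6)*np.sin(az),np.cos(np.pi/6)])
T=tool(np.degrees(az)+90,-a); c=np.array([.5745,.1137,.191])
go(c-a*.056,T); save('wrist','w6')
E
```

```text
clock: 9.35
tcp_pos: [0.6027, 0.1192, 0.1431]
orientation: [-2.965, -0.342, -0.784]
contact_force: [0.5, -0.6, 0.3]
grip_width: 0.0856
gripper_force: 0.0
turn [ 0.006  0.007 -0.006] shift [-0.9 -1.3  0.1]
```

View pics/w6.png

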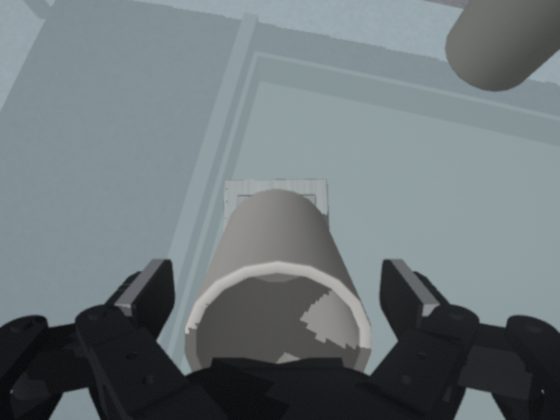

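The tumbler's rim (187–371) is centred between the pads (175 and 382). I'll grip it and draw it up along its axis.

```bash
python3 -m creep '0 0 0 -1 -1 0 0;0 0 0 -1 -1 0 -0.5;0 0 0 -1 -1 0 -0.5;0 0 0 -1 -1 0 -0.5;0 0 0 -1 -1 0 -0.5;0 0 0 -1 -1 -10 -0.5;0 0 0 -1 -1 -40 -0.5;0 0 0 -1 -1 -80 -0.5;0 0 0 -1 -1 -110 -0.5;0 0 0 -1 -1 -110 -0.5' 40; python3 - <<'E'
from h import *
yaw=283.6; T=tool(yaw)
# tool y at 283.6; tumbler rim 56 mm behind TCP nominally -> base 39 mm beyond TCP
go([.6345,-.1612,.144+.039+.06],T)
E
```

```text
clock: 10.65
tcp_pos: [0.5485, 0.1085, 0.2397]
orientation: [-2.962, -0.342, -0.786]
contact_force: [-0.4, -0.5, -0.3]
grip_width: 0.0581
gripper_force: 44.5
turn [ 0.002 -0.519 -0.007] shift [ 21.1 282.2   8.3]
```

```bash
python3 -m creep '0 -0.06 0 3 40 -5 -0.5;0 -0.13 0 6 80 -8 -0.5;0 -0.2 0 9 120 -6 -0.5;0 -0.27 0 12 160 -3 -0.5;0 -0.34 0 15 200 0 -0.5;0 -0.41 0 18 235 3 -0.5;0 -0.48 -0.004 20 265 6 -0.5;0.002 -0.519 -0.007 21 282 8 -0.5;0.002 -0.519 -0.007 21 282 8 -0.5;0.002 -0.519 -0.007 21 282 8 -0.5'; python3 - <<'E'
from h import *
go([.6345,-.1612,.144+.039+.06],tool(283.6)); print(status.get_obs()['joints'].round(2))
save('side','s1');save('top','t1')
f=lambda n:cv2.imread(f'pics/{n}.png')
cv2.imwrite('pics/c2.png',np.hstack([cv2.resize(f('s1')[120:240,180:300],(400,400),interpolation=2),cv2.resize(f('t1')[120:240,235:355],(400,400),interpolation=2)]))
# cylinder of held tumbler, from side view
w=cloud('s1');m=(np.hypot(w[...,0]-.6345,w[...,1]+.1612)<.034)&(w[...,2]>.165)&(w[...,2]<.32)
q=w[m];print(m.sum(),q.min(0),q.max(0));print(np.histogram(q[:,2],bins=np.arange(.16,.33,.01)))
for lo in np.arange(.19,.24,.01):
    k=q[(q[:,2]>lo)&(q[:,2]<lo+.01)]
    if len(k)<15: continue
    s=least_squares(lambda t:np.hypot(k[:,0]-t[0],k[:,1]-t[1])-.029,[.6345,-.16],loss='soft_l1',f_scale=.001).x; print(lo,len(k),s)
E
```

```text
clock: 11.9
tcp_pos: [0.6344, -0.1604, 0.243]
orientation: [-3.12, -0.371, -0.001]
contact_force: [0.1, 0.1, -2.9]
grip_width: 0.0581
gripper_force: 44.5
turn [-0.    -0.    -0.001] shift [-0.   0.8 -0. ]
[-0.48  0.6   0.96  1.64 -0.53  1.18 -0.73]
487 [ 0.60238131 -0.18700756  0.20124125] [ 0.65935045 -0.12779051  0.31770747]
(array([ 0,  0,  0,  0, 44, 59, 54, 61, 38, 41, 41, 43, 46, 59,  0,  1]), array([0.16, 0.17, 0.18, 0.19, 0.2 , 0.21, 0.22, 0.23, 0.24, 0.25, 0.26,
       0.27, 0.28, 0.29, 0.3 , 0.31, 0.32]))
0.2 44 [ 0.63177152 -0.16115173]
0.21000000000000002 59 [ 0.6318541  -0.16114695]
0.22000000000000003 54 [ 0.63168721 -0.16024955]
0.23000000000000004 61 [ 0.63151409 -0.1607847 ]
```

View pics/c2.png

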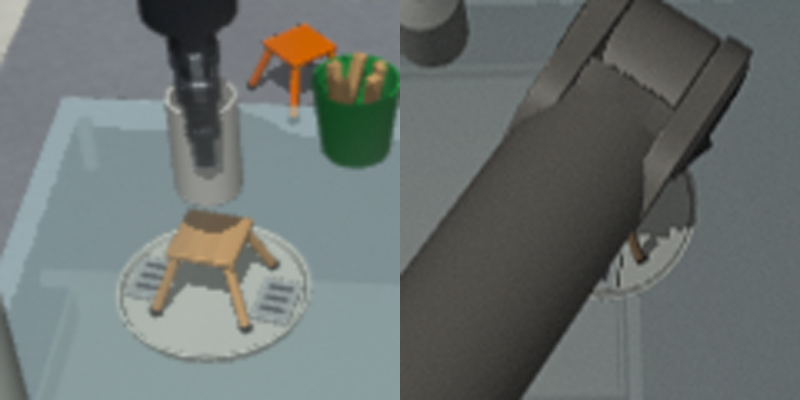

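The tumbler hangs upright with its base near z = 0.201, about 2–3 mm off the plate's centre. I'll lower it.

```bash
python3 -m creep '0 0 0 1 0 20 -0.5;0 0 0 2 0 38 -0.5;0 0 0 2 0 46 -0.5;0 0 0 2 0 50 -0.5;0 0 0 2 0 50 -0.5' ; python3 -m creep '0 0 0 0 0 1 -0.5;0 0 0 0 0 2 -0.5;0 0 0 0 0 3 -0.5;0 0 0 0 0 4 -0.5;0 0 0 0 0 4 -0.5;0 0 0 0 0 4 -0.5'; python3 - <<'E'
from h import *
save('side','s2');w=cloud('s2');m=(np.hypot(w[...,0]-.6345,w[...,1]+.1612)<.036)&(w[...,2]>.13)&(w[...,2]<.28)
q=w[m];print(np.histogram(q[:,2],bins=np.arange(.13,.28,.01))[0], np.percentile(q[:,2],98))
E
```

```text
clock: 12.62
tcp_pos: [0.6367, -0.1611, 0.1933]
orientation: [3.119, 0.37, 0.001]
contact_force: [0.3, 0.5, -2.0]
grip_width: 0.0583
gripper_force: 44.5
clock: 13.38
tcp_pos: [0.6368, -0.1609, 0.1894]
orientation: [3.119, 0.371, 0.001]
contact_force: [-0.1, 0.6, -1.4]
grip_width: 0.0581
gripper_force: 44.6
[14 88 52 49 55 51 29 41 37 42 57 23  1  8 18] 0.2750137263451108
```

```bash
for i in 1 2 3; do python3 -m creep '0 0 0 0 0 1 -0.5;0 0 0 0 0 1 -0.5;0 0 0 0 0 1 -0.5' | grep -E 'tcp|contact'; done
```

```text
tcp_pos: [0.6367, -0.1609, 0.1883]
contact_force: [0.6, -0.3, -0.3]
tcp_pos: [0.6368, -0.1609, 0.1874]
contact_force: [-0.0, -0.4, -1.5]
tcp_pos: [0.637, -0.1609, 0.1869]
contact_force: [-0.6, 0.4, 5.1]
```

Contact is at the expected height, with the force changing from −2 to +5 N. I'll release and retreat upward.

```bash
python3 -m creep '0 0 0 0 0 -0.4 -0.5;0 0 0 0 0 -0.4 0;0 0 0 0 0 -0.4 0.5;0 0 0 0 0 -0.4 1;0 0 0 0 0 -0.4 1;0 0 0 0 0 -20 1;0 0 0 0 0 -60 1;0 0 0 0 0 -120 1;0 0 0 0 0 -150 1;0 0 0 0 0 -150 1'; python3 - <<'E'
from h import *
save('side','s3');save('wrist','w7')
w=cloud('w7');m=(np.hypot(w[...,0]-.6345,w[...,1]+.1612)<.04)&(w[...,2]>.23)&(w[...,2]<.25)
q=w[m][:,:2]*1000;print(m.sum(),np.median(w[m][:,2]),cv2.minEnclosingCircle(q.astype(np.float32)))
f=lambda n:cv2.imread(f'pics/{n}.png')
cv2.imwrite('pics/c3.png',np.hstack([cv2.resize(f('s3')[120:240,180:300],(400,400),interpolation=2),cv2.resize(f('w7'),(400,400),interpolation=2)]))
E
```

```text
clock: 15.8
tcp_pos: [0.6377, -0.1621, 0.3406]
orientation: [3.117, 0.369, 0.01]
contact_force: [0.3, -0.2, -1.2]
grip_width: 0.0854
gripper_force: 0.0
1618 0.23892120753919485 ((633.0533447265625, -161.0964813232422), 28.97563934326172)
```

View pics/c3.png

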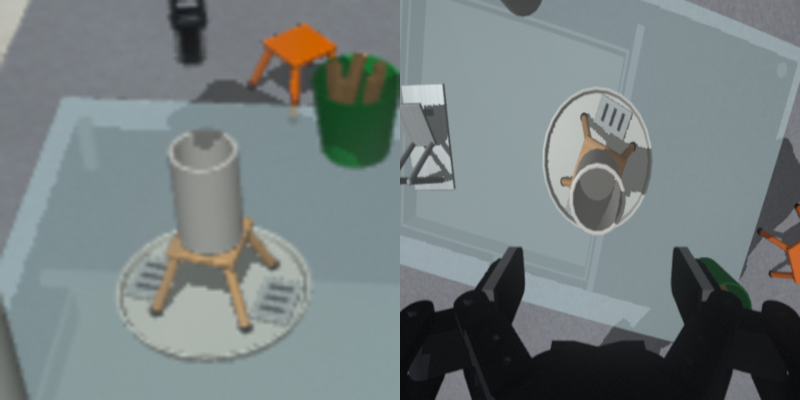

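The tumbler stands upright on the level stand. Its rim is centred at (633.1, −161.1) against the plate's centre at (634.5, −161.2), with the rim at z = 0.239, and the gripper is clear.

```bash
python3 -c "
from bench import r
print(r.hand_in())"
```

```text
the job is handed in; nothing more can be done
None
```

I turned the stand until all four feet were on the tray floor and set the white tumbler upright on it, about 1.5 mm from its middle; the job was handed in at about 16 s, and hand-in returned no verdict.

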